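# Fit and clamp the slicing-guide carriage on its dovetail rail

### The arm

A 6-joint arm with a two-finger parallel gripper is mounted at the origin on a cart in front of the work surface, level with it; the furniture and walls round the work are solid. World frame = base frame: x ahead of the robot, y to its left, z up, the work surface at z = 0. Lengths are in m, angles in rad, forces in N, time in s.
With the tool pointing down it reaches from about 0.25 to 0.725 m from the base axis. Payload 4 kg.
Tool frame: the origin (TCP) lies on the centre line of the jaws, within the pads' length; the fingertips stand 17 mm ahead of it and the grasp point (between the pads) lies 2 mm behind it; z points along the fingers, y is the line along which they close (so a half turn about z gives the same grasp; the last joint's range is limited). The gripper opens to 85 mm and grips with 20 to 120 N. Pads are 22 mm wide; open, the fingers measure 114 mm over their backs; the gripper's body (76 mm by 85 mm) begins 54 mm behind the grasp point. The pads swing forward as they close: fully open they stand 13 mm farther back than shut.
Start: joints at [1.32, 0.241, 0.005, 1.335, 0, 1.571], TCP at [0.124, 0.484, 0.226] pointing down, gripper open.
Joint ranges: [-2.72, 2.72], [-1.05, 1.87], [-1.09, 1.28], [-1.99, 2.15], [-1.42, 1.44], [-3.14, 3.14]. Speed limits (rad/s): [2.79, 2.79, 3.14, 3.14, 3.14, 3.14].

### API

Orientations are given as a unit quaternion [x, y, z, w].
In Python, from workcell import get_obs, imaging, order gives the robot as it stands.
- The arm moves only by the tool apply_moves, never from a script. Its argument "targets" is a list that holds one entry, the list of rows, each a list of 5 numbers: the shift along the world's x, y, z in units of 40 mm (1.0 is 40 mm), then the turn about the world's z in degrees, then the gripper command: -1 is shut, 1 is fully open, values between are in proportion. In form: [[[dx, dy, dz, turn, fingers], ...]]. A call has 1 to 8 rows; each row shifts and turns the commanded pose from where the row before left it; what a row does not reach is not made up. A row lasts 1/12 s, in which the tool goes at most 41.7 mm and 7.16 degrees, less where a joint would pass 70% of its speed; a pose out of reach is approached as far as the arm can. A call is refused whole if a number of a shift passes 1 or a number of a turn 7.16, either way. A call with a gripper value outside its range is refused whole. The fingers move at their own pace and stop on an object; the grip force is fixed at half the most. Time passes only in rows, so rows that do not move let the fingers close. It gives the time, the measured TCP pose, the force, the opening and the grip force at its end, in the units of the state.
- get_obs(): the state, without advancing time (a new reading comes with each control period).
- imaging.camera(name): name is "scene" or "top" or "wrist"; returns (picture, depth): 480x640x3 uint8, blue, green, red; 480x640 float32, m along the optical axis (not along the pixel's ray), 0 where there is no reading.
- imaging.get_calibration(name): a dict with "camera_matrix" (3x3 intrinsics, pixels), "k1" (the pictures are not rectified: a ray, as slopes to the right and down, at radius r is drawn at 1 + k1 r^2 times it, then the intrinsics apply), "eye" and "rotation" of the camera in the world; the wrist camera has in their place "hand_eye" (4x4, takes a point from camera to tool coordinates, whose origin is the TCP and whose axes are the flange's). Camera axes: x right, y down, z forward; pixel columns grow to the right and rows downward; lengths in m; the calibration is good to about 2 mm. A picture is of the moment at which its call begins: read the wrist's pose just before it. get_calibration takes no time and is no camera call.
- order.job_done(): hands the job in; it is judged then, once.
The state is a dict: "clock": time; "joint_pos": joint angles; "joint_vel": joint speeds; "tau": joint torques, N m; "eef_pos": TCP position; "tool_rot": TCP orientation; "ft_force": force on the tool from outside, world axes, zero at the start; "ft_torque": the same for the moment, N m; "grip_width": finger opening in m; "grasp_force": force on a finger pad.
Only numpy, scipy, OpenCV 4.12 (cv2) and the standard library are available. Lean on these libraries where they do the work, as an engineer would, in place of code of your own. Each camera call takes 0.05 s, during which the arm holds its last target. There are 200 camera calls.

### The job

Get the slicing board ready: pick up the guide carriage by its fence, slide it onto the board's dovetail rail from the rail's open end and gently right up against the end stop. Then turn its clamp knob clockwise until you feel it grip firmly, without forcing it, and let go. Do not knock the other things about.

Things in the scene. Friction and masses are not known exactly. Their poses are not given: they have to be found in the camera images.
- slicing_board: Light wooden board, 240 x 200 x 14 mm, fixed to the worktop. Origin: centre of its underside. Its +x axis is the direction in which the carriage slides on, +y to the left of that, z up. An aluminium dovetail rail runs along x on it, its middle line at y = -55 mm; the rail's open end is flush with the board's -x edge.
- rail_mouth (a point): Centre of the rail's open end, level with the rail's top face (32 mm above the worktop). Axes as the board's. The rail is 220 mm long, 18 mm high, 40 mm wide at the top, 28 mm at the foot; its first 16 mm taper as a lead-in (at the tip 2.5 mm narrower each side and 2 mm lower).
- end_stop: Aluminium block across the far end of the rail, 18 x 74 x 22 mm, fixed on the board. Origin: foot of the face that the carriage meets.
- stop_face (a point): Middle of the end stop's face that the carriage comes to rest against, 10 mm above the board's top, 220 mm along the rail from rail_mouth. Axes as the board's.
- carriage: Loose aluminium saddle, 70 x 70 mm, 0.3 to 0.5 kg, standing on the worktop at the start; origin at the centre of its underside, +x to its leading end, z up. Open below; two side jaws wrap the rail with 1 mm of play a side. On the rail its roof rests on the rail's top and its underside is 16 mm above the worktop. A fence stands on it; the clamp knob is on an ear at its -y side.
- fence_grip (a point): Where to hold the carriage: on its fence, an upright white plate 12 mm thick (along x), 60 mm wide, its top 74 mm above the carriage's underside. This point is in mid-thickness, at x = 26, y = 10, z = 50 mm in the carriage's frame; axes as the carriage's. Pinch it across the thickness, along x.
- nose (a point): Middle of the carriage's leading end face, at x = 35, y = 0, z = 8 mm in the carriage's frame; axes as the carriage's. With the carriage home it coincides with stop_face.
- knob_grip (a point): Grip point of the clamp knob, on its upright axis, at x = -10, y = -57, z = 48 mm in the carriage's frame. The knob is a black upright bar 10 mm thick and 44 mm long, from 30 to 60 mm above the carriage's underside, clear below it down to 24 mm. Axes turn with the knob: length along y, thickness along x; at joint value 0 they are parallel to the carriage's.
- clamp_knob (a joint): Turn of the clamp knob in rad: 0 to 0.12 as found (loose), growing clockwise from above, end 1.9. Friction 0.2 N m in motion (half that or less is felt when paused); stays where left. It drives the shoe 5 mm per rad; where it takes hold varies (0.38 to 1.32 rad), shown by no pose. From there the torque climbs 1.4 N m per rad; firm is 0.1 to 0.2 N m above the loose turning.
- clamp_shoe: Steel clamp shoe inside the carriage's -y jaw, driven by the knob; its 22 mm long pad presses on the rail's flank. Mostly hidden; not to be handled. As it takes hold it draws the carriage up to 2 mm sideways in its play, knob and all; a hand on the knob must yield to that. Once let go, the carriage settles flat and the grip can slacken: take the knob and feel again.
- onion: Bystander: red onion, 84 x 81 x 82 mm; leave it alone. Origin: centre of its underside.
- lemon: Bystander: lemon, 78 x 55 x 56 mm; leave it alone. Origin: centre of its underside.
- garlic: Bystander: bulb of garlic, 48 x 50 x 51 mm; leave it alone. Origin: centre of its underside.
- egg_cup: Bystander: stoneware egg cup, 48 mm wide, 52 mm tall; leave it alone. Origin: centre of its underside.
- teaspoon: Bystander: teaspoon, 132 x 28 x 11 mm; leave it alone. Origin: centre of its underside.
- matchbox: Bystander: matchbox, 36 x 54 x 15 mm; leave it alone. Origin: centre of its underside.

How it is judged:
On the way, in this order (a step that is already met when the one before it is completed fails the run):
1. the carriage is on the rail, at least 25 mm in from the open end (x of nose in the frame of stop_face between -0.195 and 0.0025 m and y of nose in the frame of stop_face between -0.004 and 0.004 m and z of nose in the frame of stop_face between -0.004 and 0.004 m and angle between the z axis of nose and the z axis of stop_face, either way round below 0.06 rad and angle between the x axis of nose and the x axis of stop_face, either way round below 0.06 rad), for 0.1 s.
2. the carriage is home against the end stop, the clamp still loose (x of nose in the frame of stop_face between -0.0025 and 0.0025 m and y of nose in the frame of stop_face between -0.004 and 0.004 m and z of nose in the frame of stop_face between -0.004 and 0.004 m and angle between the z axis of nose and the z axis of stop_face, either way round below 0.06 rad and angle between the x axis of nose and the x axis of stop_face, either way round below 0.06 rad and contact force between clamp_shoe and slicing_board below 3 N), for 0.2 s.
3. the clamp grips the rail (x of nose in the frame of stop_face between -0.0025 and 0.0025 m and y of nose in the frame of stop_face between -0.004 and 0.004 m and z of nose in the frame of stop_face between -0.004 and 0.004 m and angle between the z axis of nose and the z axis of stop_face, either way round below 0.06 rad and angle between the x axis of nose and the x axis of stop_face, either way round below 0.06 rad and contact force between clamp_shoe and slicing_board above 12 N), for 0.2 s.
At the end, for the whole second after the job is handed in: The carriage sits straight on the rail with its leading end within 2.5 mm of the end stop, the clamp shoe presses on the rail with more than 12 N, and everything is let go and at rest (all of step 3 and linear speed of carriage below 0.01 m/s); the robot touches nothing.
It fails at once if the carriage is rammed against the end stop (over 25 N) (contact force between carriage and end_stop above 25 N).
It fails at once if the clamp is overtightened (shoe over 60 N) (contact force between clamp_shoe and slicing_board above 60 N).
It fails at once if another thing is pushed more than 30 mm (distance of any of onion, lemon, garlic, egg_cup, teaspoon, matchbox from where it was at the start of the episode above 0.03 m).
It also fails if it takes over 72 s, if anything falls off the work surface, if the arm or the gripper's body presses on something with over 40 N, if the wrist force passes 120 N, or if a joint passes its speed limit or range.

## Working session

There is one attempt and no reset: what is moved stays moved. The work goes in short steps, Python scripts to look and compute and a tool call to move; the robot and the scene stay as the last step left them, time stands still between calls to the robot, and variables do not carry over. Pictures are saved under pics/ and viewed, at most 10 in all, crops included, and the job is handed in when it is done.

Besides the shell and the picture viewer there is one more tool, called as name(argument=value, ...), one argument or row to a line, values as JSON. apply_moves: Moves the arm, as the interface text tells. Its arguments: {"type":"object","properties":{"targets":{"type":"array","items":{"type":"array","items":{"type":"array","items":{"type":"number"}}}}},"required":["targets"]}

```bash
mkdir -p pics; ls
cat > h.py <<'E'
import numpy as np, cv2
from workcell import get_obs, imaging, order
from scipy.spatial.transform import Rotation as R
def snap(name):
    o=get_obs(); p,d=imaging.camera(name); c=imaging.get_calibration(name)
    if name=='wrist':
        T=np.eye(4);T[:3,:3]=R.from_quat(o['tool_rot']).as_matrix();T[:3,3]=o['eef_pos'];T=T@np.array(c['hand_eye'])
        Rm,e=T[:3,:3],T[:3,3]
    else: Rm,e=np.array(c['rotation']),np.array(c['eye'])
    return p,d,np.array(c['camera_matrix']),c['k1'],Rm,e
def cloud(d,K,k1,Rm,e):
    h,w=d.shape; u,v=np.meshgrid(np.arange(w),np.arange(h))
    n=cv2.undistortPoints(np.stack([u,v],-1).reshape(-1,1,2).astype(np.float64),K,np.array([k1,0,0,0,0.])).reshape(h,w,2)
    P=np.dstack([n,np.ones((h,w))])*d[...,None]
    return P@Rm.T+e
E
python3 - <<'E'
from h import *
for n in('top','scene'):
    s=snap(n);cv2.imwrite(f'pics/{n}0.png',s[0]);X=cloud(*s[1:]);np.save(f'{n}0.npy',X);print(n,s[5],s[4].tolist(),s[3],(s[1]>0).mean())
print(get_obs())
E
```

```text
picsTraceback (most recent call last):
  File "<stdin>", line 3, in <module>
  File "h.py", line 15, in cloud
    return P@Rm.T+e
           ~^~~~~
ValueError: matmul: Input operand 1 has a mismatch in its core dimension 0, with gufunc signature (n?,k),(k,m?)->(n?,m?) (size 4 is different from 3)
```

Rotation is a quaternion in calibration.

```bash
sed -i "s/Rm,e=np.array(c\['rotation'\]),/Rm,e=R.from_quat(c['rotation']).as_matrix(),/" h.py
python3 - <<'E'
from h import *
for n in('top','scene'):
    s=snap(n);cv2.imwrite(f'pics/{n}0.png',s[0]);X=cloud(*s[1:]);np.save(f'{n}0.npy',X);print(n,s[5],s[4].round(3).tolist(),s[3],(s[1]>0).mean())
print(get_obs())
E
```

```text
top [ 0.46327098 -0.01888107  1.10797756] [[0.021, -0.997, 0.068], [-1.0, -0.022, -0.001], [0.003, -0.068, -0.998]] -0.0060753050828491325 0.9960774739583333
scene [0.94275601 0.60143262 1.14413822] [[-0.838, 0.452, -0.305], [0.545, 0.693, -0.471], [-0.001, -0.562, -0.827]] -0.06038251721113677 0.992646484375
{'clock': 0.15, 'joint_pos': array([ 1.31997954e+00,  2.41275587e-01,  4.05410974e-03,  1.33520090e+00,
       -1.03613806e-05,  1.57078696e+00]), 'joint_vel': array([-0.00042806, -0.00178378,  0.00584441,  0.001049  , -0.00020889,
       -0.00108842]), 'tau': array([-7.04892955e-04, -3.72634220e+01,  2.52638966e+01,  1.23846880e-02,
       -7.40023211e-05, -2.36081767e-06]), 'eef_pos': array([0.12398191, 0.48389043, 0.22520745]), 'tool_rot': array([ 1.25075237e-01,  9.92146927e-01, -8.07289535e-04, -9.65571322e-05]), 'ft_force': array([-0.44260386, -0.30826536, -0.73412656]), 'ft_torque': array([-0.01814651, -0.00468126, -0.00664573]), 'grasp_force': 0.0, 'grip_width': 0.08577351323171209}
```

View pics/top0.png

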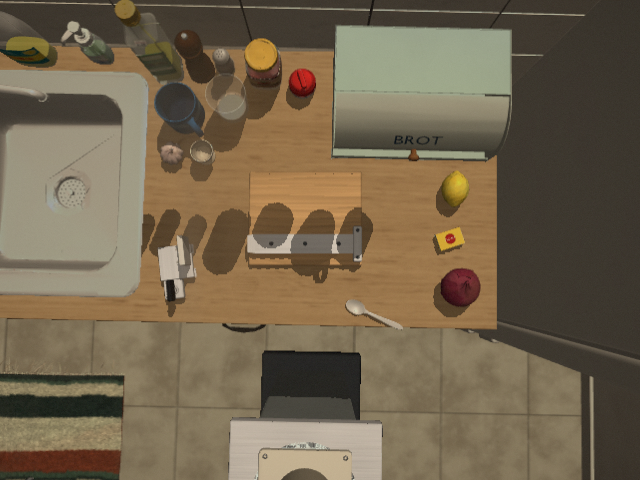

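View pics/scene0.png

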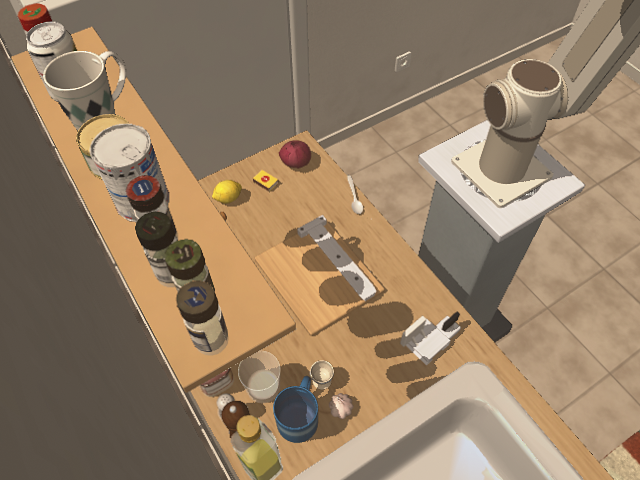

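Run:
```python
from h import *
X=np.load('top0.npy');im=cv2.imread('pics/top0.png')
a=cv2.resize(im[225:315,140:220],None,fx=6,fy=6,interpolation=cv2.INTER_CUBIC)
cv2.imwrite('pics/c1.png',a)
def rep(n,m):
    p=X[m];r=cv2.minAreaRect((p[:,:2]*1000).astype(np.float32));print(n,len(p),p.mean(0).round(4),np.median(p[:,2]).round(4),r)
z=X[...,2];V,U=np.mgrid[:480,:640]
b=(U>235)&(U<375)&(V>165)&(V<275)
print('worktop z',np.median(z[280:310,200:300]))
rep('board',b&(z>.009)&(z<.02)); rep('rail',b&(z>.027)&(z<.034)&(V>225)); rep('stop',b&(z>.0345)&(V>220)&(z<.045))
c=(U>150)&(U<205)&(V>228)&(V<308)
print(np.histogram(z[c],bins=np.arange(-.005,.085,.005)))
rep('car all',c&(z>.008)); rep('fence',c&(z>.068)); rep('roof',c&(z>.012)&(z<.03)); rep('knob',c&(z>.05)&(z<.066)&(im.max(2)<60))
```

```text
worktop z -0.00042682258320991817
board 8169 [0.5932 0.0136 0.0137] 0.0137 ((579.7554321289062, 11.566390991210938), (198.69476318359375, 239.4600067138672), 1.2151141166687012)
rail 1844 [0.5233 0.0162 0.0313] 0.0314 ((523.38818359375, 11.605415344238281), (70.46714782714844, 236.9895782470703), 1.3561452627182007)
stop 356 [ 0.5262 -0.0556  0.036 ] 0.0357 ((524.3876953125, 5.1505126953125), (70.45098876953125, 223.3045196533203), 0.8348677754402161)
(array([1406, 1124,   24,   18,   71,  788,  269,   37,   31,   31,   32,
         34,   97,   47,   16,  159,   30]), array([-0.005,  0.   ,  0.005,  0.01 ,  0.015,  0.02 ,  0.025,  0.03 ,
        0.035,  0.04 ,  0.045,  0.05 ,  0.055,  0.06 ,  0.065,  0.07 ,
        0.075,  0.08 ]))
car all 1681 [0.4689 0.2719 0.0446] 0.0248 ((491.1460876464844, 153.05026245117188), (125.74376678466797, 324.8663024902344), 11.950409889221191)
fence 210 [0.5003 0.2348 0.152 ] 0.0733 ((471.3883972167969, 129.842041015625), (292.3915100097656, 56.96494674682617), 75.85134887695312)
roof 1140 [0.4661 0.2804 0.0234] 0.0234 ((467.1909484863281, 277.0218505859375), (124.06507110595703, 71.84444427490234), 9.208520889282227)
knob 110 [0.4207 0.2792 0.0581] 0.0588 ((421.3009033203125, 280.3746032714844), (40.916969299316406, 10.443551063537598), 9.355111122131348)
```

View pics/c1.png

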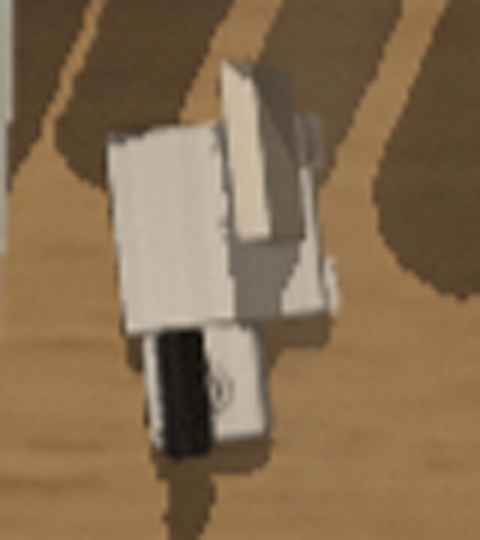

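apply_moves(
  targets=[
    [[0.77,-0.477,0,2,1],[0.77,-0.477,0,2,1],[0.77,-0.477,0,2,1],[0.77,-0.477,0,2,1],[0.77,-0.477,0,2,1],[0.77,-0.477,0,2,1],[0.77,-0.477,0,2,1],[0.77,-0.477,0,2,1]],
  ],
)

```text
clock: 0.82
eef_pos: [0.3716, 0.3304, 0.2257]
tool_rot: [-0.015, 1.0, -0.0, -0.0]
ft_force: [-0.6, 1.2, -0.6]
grip_width: 0.0855
grasp_force: 0.0
```

apply_moves(
  targets=[
    [[0.77,-0.477,-0.3,2,1],[0.77,-0.477,-0.3,2,1],[0.77,-0.477,-0.3,2,1],[0.77,-0.477,-0.3,2,1],[0,0,0,0,1],[0,0,0,0,1]],
  ],
)

```text
clock: 1.32
eef_pos: [0.4941, 0.2536, 0.1761]
tool_rot: [-0.082, 0.997, -0.001, -0.002]
ft_force: [-0.6, 0.2, -0.5]
grip_width: 0.0849
grasp_force: 0.0
```

Run:
```python
from h import *
o=get_obs();print(o['clock'],o['joint_pos'].round(3),o['eef_pos'].round(4),R.from_quat(o['tool_rot']).as_matrix().round(3).tolist(),o['ft_force'])
s=snap('wrist');cv2.imwrite('pics/w1.png',s[0]);X=cloud(*s[1:]);np.save('w1.npy',X)
z=X[...,2]
print(np.histogram(z,bins=np.arange(-.01,.09,.005)))
def rep(n,m):
    m=m&(np.abs(X[...,0]-.47)<.09)&(np.abs(X[...,1]-.275)<.06)
    m=cv2.morphologyEx(m.astype(np.uint8),cv2.MORPH_OPEN,np.ones((5,5)))>0
    p=X[m]
    if len(p): print(n,len(p),p.mean(0).round(4),cv2.minAreaRect((p[:,:2]*1000).astype(np.float32)))
rep('fence',(z>.070)&(z<.08));rep('roof',(z>.02)&(z<.028));rep('knob',(z>.056)&(z<.064))
```

```text
1.3167 [0.474 0.378 0.065 1.262 0.    0.31 ] [0.4941 0.2536 0.1761] [[-0.987, -0.163, -0.003], [-0.163, 0.987, -0.001], [0.003, -0.001, -1.0]] [-0.63991744  0.16972851 -0.48638492]
(array([    18,  38674, 114211,   1997,  22009,   4686,   6691,   1907,
         8268,    146,     68,     74,     73,    560,    484,     27,
         1245,    247,      0]), array([-0.01 , -0.005,  0.   ,  0.005,  0.01 ,  0.015,  0.02 ,  0.025,
        0.03 ,  0.035,  0.04 ,  0.045,  0.05 ,  0.055,  0.06 ,  0.065,
        0.07 ,  0.075,  0.08 ,  0.085]))
fence 1479 [0.4981 0.2562 0.0742] ((499.2345886230469, 256.3913269042969), (59.633705139160156, 11.998394966125488), 8.150558471679688)
roof 7983 [0.4606 0.2824 0.0243] ((456.6193542480469, 276.62786865234375), (109.40079498291016, 70.10090637207031), 9.55489730834961)
knob 970 [0.418  0.2805 0.0598] ((418.2308654785156, 280.8936462402344), (43.3963508605957, 10.12807559967041), 9.226680755615234)
```

View pics/w1.png

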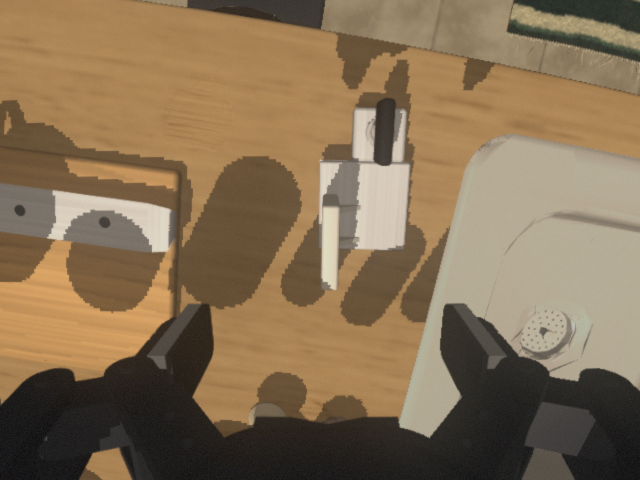

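apply_moves(
  targets=[
    [[-0.08,0.035,-0.8,0,1],[0,0,-0.8,0,1],[0,0,-0.8,0,1],[0,0,-0.5,0,0],[0,0,-0.2,0,0],[0,0,0,0,-0.4],[0,0,0,0,-0.6],[0,0,0,0,-0.6]],
  ],
)

```text
clock: 2.03
eef_pos: [0.4916, 0.258, 0.056]
tool_rot: [-0.084, 0.996, 0.001, 0.002]
ft_force: [1.0, 0.5, 0.7]
grip_width: 0.0258
grasp_force: 0.0
```

apply_moves(
  targets=[
    [[0,0,0,0,-1],[0,0,0,0,-1],[0,0,0,0,-1],[0,0,0,0,-1],[0,0,0,0,-1],[0,0,0,0,-1]],
  ],
)

```text
clock: 2.53
eef_pos: [0.4923, 0.2575, 0.0563]
tool_rot: [-0.084, 0.996, 0.001, 0.002]
ft_force: [-0.0, -0.5, 6.2]
grip_width: 0.0102
grasp_force: 60.9
```

apply_moves(
  targets=[
    [[0,0,0.15,0,-1],[0,0,0.2,0,-1],[0,0,0.3,0,-1],[0.2,-0.5,0,-1.7,-1],[0.2,-0.5,0,-1.7,-1],[0.2,-0.5,0,-1.7,-1],[0.2,-0.5,0,-1.7,-1],[0.2,-0.45,0,-1.6,-1]],
  ],
)

```text
clock: 3.2
eef_pos: [0.5302, 0.1575, 0.08]
tool_rot: [-0.01, 1.0, -0.0, -0.001]
ft_force: [0.4, -0.7, -4.2]
grip_width: 0.0098
grasp_force: 59.6
```

apply_moves(
  targets=[
    [[0,0,0,0,-1],[0,0,0,0,-1],[0,0,0,0,-1]],
  ],
)

```text
clock: 3.45
eef_pos: [0.5301, 0.1589, 0.0799]
tool_rot: [-0.011, 1.0, 0.0, -0.0]
ft_force: [-0.3, 0.6, -4.0]
grip_width: 0.0101
grasp_force: 59.6
```

Run:
```python
from h import *
o=get_obs();print(o['clock'],o['joint_pos'].round(3),o['eef_pos'].round(4),R.from_quat(o['tool_rot']).as_matrix().round(3).tolist(),o['ft_force'],o['ft_torque'])
s=snap('wrist');cv2.imwrite('pics/w2.png',s[0]);X=cloud(*s[1:]);np.save('w2.npy',X)
z=X[...,2]
def rep(n,m,x,y):
    m=m&(X[...,0]>x[0])&(X[...,0]<x[1])&(X[...,1]>y[0])&(X[...,1]<y[1])
    m=cv2.morphologyEx(m.astype(np.uint8),cv2.MORPH_OPEN,np.ones((5,5)))>0
    p=X[m]
    if len(p): print(n,len(p),p.mean(0).round(4),cv2.minAreaRect((p[:,:2]*1000).astype(np.float32)))
rep('roof',(z>.042)&(z<.060),(.46,.6),(.13,.25));rep('knob',(z>.075)&(z<.095),(.4,.5),(.13,.25))
rep('rail',(z>.0295)&(z<.0335),(.48,.6),(-.2,.112));rep('board',(z>.011)&(z<.017),(.4,.8),(-.2,.2))
t=cloud(*snap('top')[1:]);Xo=X;X=t;z=t[...,2]
rep('topknob',(z>.075)&(z<.095),(.4,.5),(.13,.25));rep('toproof',(z>.042)&(z<.060),(.42,.6),(.13,.25))
```

```text
3.45 [ 2.91e-01  4.49e-01 -9.20e-02  1.03e+00  1.00e-03  2.69e-01] [0.5301 0.1589 0.0799] [[-1.0, -0.021, -0.001], [-0.021, 1.0, 0.0], [0.001, 0.0, -1.0]] [-0.26085644  0.61053619 -4.03939802] [-0.07107099 -0.08538538  0.00032155]
roof 17737 [0.5058 0.1877 0.048 ] ((505.98773193359375, 183.908935546875), (91.8866958618164, 70.00365447998047), 0.9562235474586487)
knob 3506 [0.4593 0.192  0.0828] ((459.8144226074219, 192.99327087402344), (10.876996040344238, 44.074344635009766), 89.9653549194336)
rail 14277 [0.5198 0.0467 0.0323] ((519.8463134765625, 43.072486877441406), (40.45603942871094, 138.17234802246094), 0.812507152557373)
board 42612 [0.556  0.0317 0.0143] ((574.215087890625, 26.625747680664062), (198.25357055664062, 208.75230407714844), 1.173169493675232)
toproof 158 [0.499  0.1633 0.0472] ((499.0133361816406, 163.74525451660156), (24.517765045166016, 29.27123260498047), 2.0673370361328125)
```

View pics/w2.png

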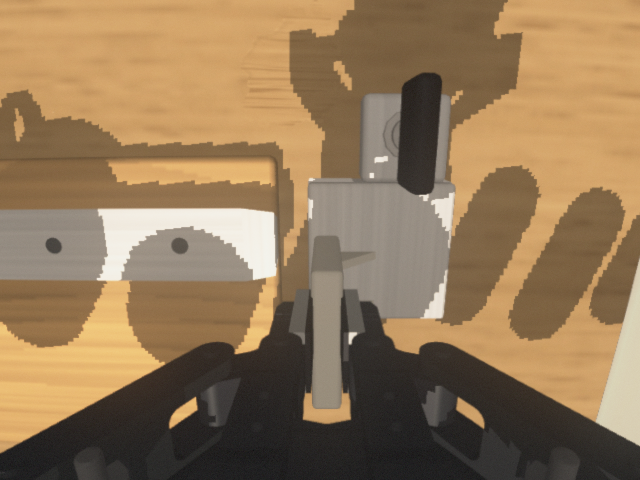

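apply_moves(
  targets=[
    [[0,0,-0.08,0,-1],[0,0,-0.08,0,-1],[0.004,-0.2,0,0,-1],[0.004,-0.2,0,0,-1],[0.003,-0.1,0,0,-1],[0.002,-0.1,0,0,-1],[0.002,-0.1,0,0,-1],[0,0,0,0,-1]],
  ],
)

```text
clock: 4.22
eef_pos: [0.5312, 0.1297, 0.0736]
tool_rot: [-0.01, 1.0, -0.0, 0.0]
ft_force: [-0.8, -0.3, -4.3]
grip_width: 0.0102
grasp_force: 59.6
```

apply_moves(
  targets=[
    [[0.002,-0.1,0,0,-1],[0.002,-0.1,0,0,-1],[0.002,-0.1,0,0,-1],[0.002,-0.1,0,0,-1],[0.002,-0.1,0,0,-1],[0.002,-0.1,0,0,-1],[0.002,-0.1,0,0,-1],[0,0,0,0,-1]],
  ],
)

```text
clock: 4.88
eef_pos: [0.5316, 0.1019, 0.0735]
tool_rot: [-0.01, 1.0, -0.0, -0.0]
ft_force: [-0.6, -0.1, -3.6]
grip_width: 0.0102
grasp_force: 59.6
```

apply_moves(
  targets=[
    [[0.005,-0.25,0,0,-1],[0.005,-0.25,0,0,-1],[0.005,-0.25,0,0,-1],[0.005,-0.25,0,0,-1],[0.005,-0.25,0,0,-1],[0.005,-0.25,0,0,-1],[0.005,-0.25,0,0,-1],[0,0,0,0,-1]],
  ],
)

```text
clock: 5.55
eef_pos: [0.5331, 0.0304, 0.0735]
tool_rot: [-0.009, 1.0, -0.001, -0.0]
ft_force: [0.2, -0.7, -3.4]
grip_width: 0.0102
grasp_force: 59.6
```

apply_moves(
  targets=[
    [[0.005,-0.25,0,0,-1],[0.005,-0.25,0,0,-1],[0.005,-0.25,0,0,-1],[0.005,-0.25,0,0,-1],[0.005,-0.25,0,0,-1],[0.005,-0.25,0,0,-1],[0.005,-0.25,0,0,-1],[0,0,0,0,-1]],
  ],
)

```text
clock: 6.22
eef_pos: [0.5345, -0.0394, 0.0735]
tool_rot: [-0.01, 1.0, -0.001, 0.0]
ft_force: [0.9, -0.7, -3.5]
grip_width: 0.0105
grasp_force: 59.6
```

```bash
cat > m.py <<'E'
from h import *
import sys
def rep(X,n,m,x,y):
    m=m&(X[...,0]>x[0])&(X[...,0]<x[1])&(X[...,1]>y[0])&(X[...,1]<y[1])
    m=cv2.morphologyEx(m.astype(np.uint8),cv2.MORPH_OPEN,np.ones((5,5)))>0
    p=X[m]
    if len(p): print(n,len(p),p.mean(0).round(4),[np.round(v,1) for v in cv2.minAreaRect((p[:,:2]*1000).astype(np.float32))])
if __name__=='__main__':
    o=get_obs();print(o['clock'],o['eef_pos'].round(4),o['ft_force'].round(2),o['ft_torque'].round(3),o['joint_pos'].round(3))
    s=snap('wrist');cv2.imwrite(f'pics/{sys.argv[1]}.png',s[0]);X=cloud(*s[1:]);z=X[...,2]
    ty=o['eef_pos'][1]
    rep(X,'roof',(z>.036)&(z<.046),(.46,.6),(ty-.03,ty+.1));rep(X,'knob',(z>.070)&(z<.082),(.4,.5),(ty-.03,ty+.1))
    rep(X,'stop',(z>.0335)&(z<.0385),(.47,.58),(-.14,-.07)); rep(X,'board',(z>.011)&(z<.017),(.4,.8),(-.2,.2));
E
python3 m.py w3
```

```text
6.2167 [ 0.5345 -0.0394  0.0735] [ 0.89 -0.7  -3.54] [-0.099 -0.093  0.032] [-0.073  0.425 -0.151  0.995 -0.001 -0.092]
roof 17672 [ 0.5094 -0.0103  0.0413] [array([508.4, -14.2]), array([96.4, 70.2]), np.float64(0.2)]
knob 3427 [ 0.4637 -0.006   0.0765] [array([464.5,  -5.2]), array([44.1, 10.6]), np.float64(0.5)]
stop 4573 [ 0.5201 -0.098   0.0362] [array([522.2, -98.4]), array([72.8, 17.9]), np.float64(1.0)]
board 35349 [0.542  0.0372 0.0143] [array([562.4,  11.1]), array([173.4, 239.1]), np.float64(1.1)]
```

View pics/w3.png

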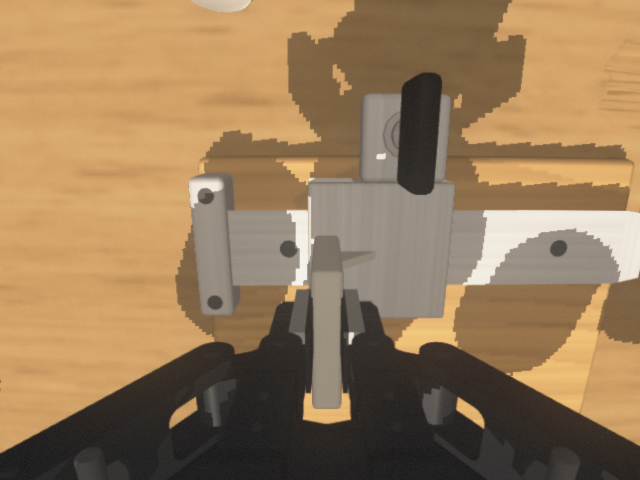

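apply_moves(
  targets=[
    [[0.004,-0.2,-0.012,0,-1],[0.004,-0.2,0,0,-1],[0.004,-0.2,0,0,-1],[0.003,-0.15,0,0,-1],[0.002,-0.08,0,0,-1],[0.001,-0.04,0,0,-1],[0,-0.02,0,0,-1],[0,0,0,0,-1]],
  ],
)

```text
clock: 6.93
eef_pos: [0.5351, -0.0729, 0.073]
tool_rot: [-0.011, 1.0, 0.0, -0.0]
ft_force: [0.1, 0.8, -3.8]
grip_width: 0.0104
grasp_force: 59.6
```

apply_moves(
  targets=[
    [[0,-0.01,0,0,-1],[0,-0.01,0,0,-1],[0,-0.01,0,0,-1],[0,0,0,0,-1]],
  ],
)

```text
clock: 7.27
eef_pos: [0.5352, -0.0739, 0.073]
tool_rot: [-0.011, 1.0, -0.0, 0.0]
ft_force: [0.7, -0.5, -4.1]
grip_width: 0.0101
grasp_force: 59.6
```

apply_moves(
  targets=[
    [[0,-0.02,0,0,-1],[0,-0.02,0,0,-1],[0,-0.02,0,0,-1],[0,-0.015,0,0,-1],[0,-0.01,0,0,-1],[0,0,0,0,-1]],
  ],
)

```text
clock: 7.77
eef_pos: [0.5352, -0.0775, 0.073]
tool_rot: [-0.011, 1.0, -0.0, -0.0]
ft_force: [-0.4, -0.2, -3.7]
grip_width: 0.01
grasp_force: 59.6
```

apply_moves(
  targets=[
    [[0,-0.01,0,0,-1],[0,-0.01,0,0,-1],[0,-0.01,0,0,-1],[0,0,0,0,-1]],
  ],
)

```text
clock: 8.1
eef_pos: [0.5352, -0.0787, 0.073]
tool_rot: [-0.011, 1.0, -0.0, -0.0]
ft_force: [-0.9, 0.4, -2.9]
grip_width: 0.0106
grasp_force: 59.6
```

apply_moves(
  targets=[
    [[0,-0.01,0,0,-1],[0,-0.01,0,0,-1],[0,0,0,0,-1]],
  ],
)

```text
clock: 8.35
eef_pos: [0.5352, -0.0795, 0.073]
tool_rot: [-0.011, 1.0, -0.0, -0.0]
ft_force: [-0.5, -0.5, -3.8]
grip_width: 0.01
grasp_force: 59.6
```

apply_moves(
  targets=[
    [[0,-0.01,0,0,-1],[0,-0.01,0,0,-1],[0,0,0,0,-1]],
  ],
)

```text
clock: 8.6
eef_pos: [0.5351, -0.08, 0.073]
tool_rot: [-0.011, 1.0, 0.0, -0.0]
ft_force: [-0.5, 0.2, -3.5]
grip_width: 0.0102
grasp_force: 59.6
```

apply_moves(
  targets=[
    [[0,-0.01,0,0,-1],[0,0,0,0,-1],[0,0,0,0,-1]],
  ],
)

```text
clock: 8.85
eef_pos: [0.5352, -0.0801, 0.0731]
tool_rot: [-0.011, 1.0, 0.001, 0.0]
ft_force: [-0.0, 2.1, -2.1]
grip_width: 0.0104
grasp_force: 59.7
```

apply_moves(
  targets=[
    [[0,-0.01,0,0,-1],[0,0,0,0,-1],[0,0,0,0,-1]],
  ],
)

```text
clock: 9.1
eef_pos: [0.5352, -0.0803, 0.0731]
tool_rot: [-0.011, 1.0, 0.001, 0.0]
ft_force: [0.4, 3.9, -2.0]
grip_width: 0.0103
grasp_force: 59.8
```

apply_moves(
  targets=[
    [[0,0,-0.01,0,-1],[0,0,-0.01,0,-1],[0,0,0,0,-1]],
  ],
)

```text
clock: 9.35
eef_pos: [0.5353, -0.0804, 0.0724]
tool_rot: [-0.011, 1.0, 0.001, 0.0]
ft_force: [-1.1, 5.0, -1.4]
grip_width: 0.0102
grasp_force: 59.9
```

apply_moves(
  targets=[
    [[0,0,0,0,-0.6],[0,0,0,0,-0.3],[0,0,0,0,0],[0,0,0,0,0],[0,0,0.3,0,0],[0,0,0.8,0,0],[0,0,0.8,0,0],[0,0,0.8,0,0]],
  ],
)

```text
clock: 10.02
eef_pos: [0.5348, -0.0815, 0.1813]
tool_rot: [-0.01, 1.0, -0.0, -0.0]
ft_force: [0.8, 0.6, 0.5]
grip_width: 0.0427
grasp_force: 0.0
```

apply_moves(
  targets=[
    [[-0.3,0.3,0,0,0],[-0.3,0.3,0,0,0],[0,0,0,0,0],[0,0,0,0,0]],
  ],
)

```text
clock: 10.35
eef_pos: [0.5111, -0.0572, 0.1807]
tool_rot: [-0.011, 1.0, -0.001, 0.0]
ft_force: [0.2, -0.2, 0.8]
grip_width: 0.0426
grasp_force: 0.0
```

```bash
python3 m.py w4
```

```text
10.35 [ 0.5111 -0.0572  0.1807] [ 0.17 -0.16  0.77] [ 0.002 -0.021 -0.015] [-1.110e-01  2.920e-01 -4.600e-02  1.232e+00 -1.000e-03 -1.330e-01]
roof 7617 [ 0.5113 -0.0489  0.0404] [array([508.8, -53.4]), array([97. , 67.4]), np.float64(1.2)]
knob 1026 [ 0.4641 -0.0459  0.0757] [array([464.9, -45.6]), array([43.2,  9.8]), np.float64(1.5)]
stop 1789 [ 0.5191 -0.0992  0.0363] [array([522.5, -98.7]), array([72.8, 18.1]), np.float64(1.1)]
board 28205 [0.5764 0.0154 0.0144] [array([610.6, -35.5]), array([267.5, 334.2]), np.float64(1.3)]
```

View pics/w4.png

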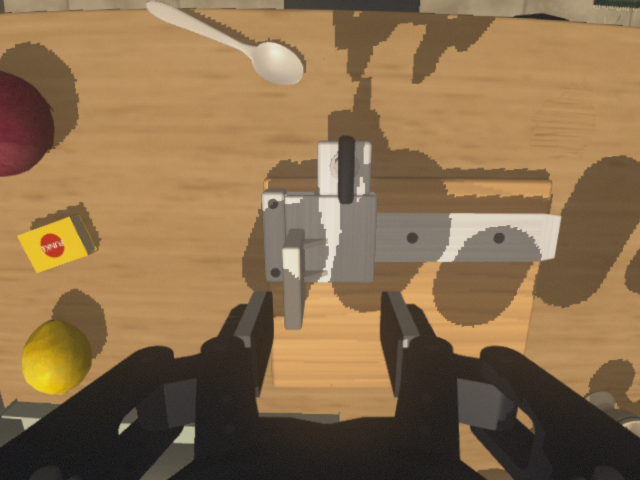

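Run:
```python
from m import *
s=snap('wrist');X=cloud(*s[1:]);z=X[...,2]
rep(X,'fence',(z>.085)&(z<.096),(.48,.6),(-.12,-.05));rep(X,'knob',(z>.070)&(z<.082),(.4,.5),(-.1,0.05))
```

```text
fence 1533 [ 0.5409 -0.08    0.0901] [array([542.4, -80.2]), array([59.9, 12.2]), np.float64(1.0)]
knob 1043 [ 0.4643 -0.0458  0.0758] [array([465. , -45.6]), array([43.9, 10.1]), np.float64(0.7)]
```

apply_moves(
  targets=[
    [[-0.4,0.1,0,0,-0.3],[-0.4,0.1,0,0,-0.3],[-0.36,0.115,0,0,-0.3],[0,0,-0.6,0,-0.3],[0,0,-0.6,0,-0.3],[0,0,0,0,-0.3],[0,0,0,0,-0.3]],
  ],
)

```text
clock: 11.03
eef_pos: [0.4639, -0.0448, 0.1312]
tool_rot: [-0.01, 1.0, 0.0, -0.002]
ft_force: [-0.8, -0.3, 0.2]
grip_width: 0.0302
grasp_force: 0.0
```

apply_moves(
  targets=[
    [[0,0,-0.6,0,-0.3],[0,0,-0.6,0,-0.3],[0,0,-0.35,0,-0.3],[0,0,-0.13,0,-0.3],[0,0,0,0,-0.6],[0,0,0,0,-0.65],[0,0,0,0,-0.65],[0,0,0,0,-0.65]],
  ],
)

```text
clock: 11.7
eef_pos: [0.4661, -0.0446, 0.0664]
tool_rot: [-0.011, 1.0, -0.0, 0.001]
ft_force: [0.1, 0.5, 0.6]
grip_width: 0.0149
grasp_force: 0.0
```

```bash
cat > q.py <<'E'
from h import *
o=get_obs();m=R.from_quat(o['tool_rot']).as_matrix();print(o['clock'],o['eef_pos'].round(4),'yaw',round(np.degrees(np.arctan2(m[1,1],m[0,1])),2),'F',o['ft_force'].round(1),'T',o['ft_torque'].round(3),'w',round(o['grip_width'],4),round(o['grasp_force'],1),'tau6',o['tau'].round(3)[5])
E
python3 q.py; python3 m.py w5
```

```text
11.7 [ 0.4661 -0.0446  0.0664] yaw 91.23 F [0.1 0.5 0.6] T [-0.003  0.012  0.007] w 0.0149 0.0 tau6 -0.0
11.7 [ 0.4661 -0.0446  0.0664] [0.13 0.51 0.57] [-0.003  0.012  0.007] [-0.095  0.314 -0.344  0.91  -0.    -0.117]
roof 4839 [ 0.511  -0.0439  0.0405] [array([504.1, -44.9]), array([89. , 39.6]), np.float64(1.5)]
knob 2682 [ 0.462  -0.0458  0.0759] [array([463.9, -48.4]), array([26.5, 42.8]), np.float64(72.3)]
stop 1114 [ 0.4948 -0.0979  0.0362] [array([497.5, -94.1]), array([29.8, 24. ]), np.float64(80.9)]
board 14305 [0.4922 0.0428 0.0142] [array([524.5,  10.5]), array([ 98. , 238.7]), np.float64(1.1)]
```

View pics/w5.png

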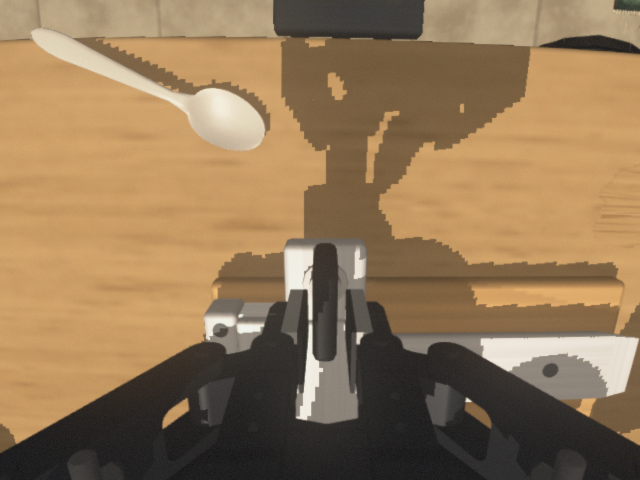

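apply_moves(
  targets=[
    [[-0.04,0,0,0,-0.72],[0,0,0,0,-0.72],[0,0,0,0,-0.72]],
  ],
)

```text
clock: 12.0
eef_pos: [0.4632, -0.0445, 0.0654]
tool_rot: [-0.011, 1.0, -0.0, 0.0]
ft_force: [0.5, -1.5, 0.6]
grip_width: 0.0122
grasp_force: 0.2
```

apply_moves(
  targets=[
    [[0,0,0,0,-0.75],[0,0,0,0,-0.77]],
  ],
)

```text
clock: 12.17
eef_pos: [0.4632, -0.0448, 0.0652]
tool_rot: [-0.011, 1.0, -0.0, 0.0]
ft_force: [0.0, -1.8, 1.3]
grip_width: 0.0097
grasp_force: 4.4
```

```bash
python3 q.py
```

```text
12.1667 [ 0.4632 -0.0448  0.0652] yaw 91.21 F [ 0.  -1.8  1.3] T [-0.361  0.072 -0.086] w 0.0097 4.4 tau6 -0.073
```

apply_moves(
  targets=[
    [[0,-0.015,0,0,-0.8],[0,-0.01,0,0,-1],[0,0,0,0,-1],[0,0,0,0,-1]],
  ],
)

```text
clock: 12.5
eef_pos: [0.463, -0.0451, 0.0651]
tool_rot: [-0.011, 1.0, 0.0, -0.0]
ft_force: [-1.8, 0.8, 3.1]
grip_width: 0.0073
grasp_force: 60.0
```

```bash
python3 q.py
```

```text
12.5 [ 0.463  -0.0451  0.0651] yaw 91.24 F [-1.8  0.8  3.1] T [ 0.13   0.284 -0.112] w 0.0073 60.0 tau6 -0.067
```

apply_moves(
  targets=[
    [[0,0,0,-2,-1],[0,0,0,-2,-1],[0,0,0,-2,-1],[0,0,0,-2,-1],[0,0,0,-2,-1]],
  ],
)

```text
clock: 12.92
eef_pos: [0.4631, -0.0446, 0.0651]
tool_rot: [0.077, 0.997, 0.001, -0.0]
ft_force: [-1.9, 2.1, 3.9]
grip_width: 0.0074
grasp_force: 60.1
```

```bash
python3 q.py
```

```text
12.9167 [ 0.4631 -0.0446  0.0651] yaw 81.22 F [-1.9  2.1  3.9] T [0.502 0.215 0.24 ] w 0.0074 60.1 tau6 -0.088
```

apply_moves(
  targets=[
    [[0,0,0,-2,-1],[0,0,0,-2,-1]],
  ],
)

```text
clock: 13.08
eef_pos: [0.4632, -0.0444, 0.0651]
tool_rot: [0.111, 0.994, 0.001, -0.0]
ft_force: [-1.2, 3.4, 4.2]
grip_width: 0.0072
grasp_force: 60.2
```

```bash
python3 q.py
```

```text
13.0833 [ 0.4632 -0.0444  0.0651] yaw 77.23 F [-1.2  3.4  4.2] T [0.606 0.301 0.254] w 0.0072 60.2 tau6 -0.058
```

apply_moves(
  targets=[
    [[0.001,0.003,0,-2,-1],[0.001,0.003,0,-2,-1]],
  ],
)

```text
clock: 13.25
eef_pos: [0.463, -0.0442, 0.0652]
tool_rot: [0.146, 0.989, 0.001, -0.0]
ft_force: [-1.2, 2.3, 4.9]
grip_width: 0.0074
grasp_force: 60.3
```

```bash
python3 q.py
```

```text
13.25 [ 0.463  -0.0442  0.0652] yaw 73.24 F [-1.2  2.3  4.9] T [0.472 0.446 0.31 ] w 0.0074 60.3 tau6 -0.05
```

apply_moves(
  targets=[
    [[0.001,0.003,0,-2,-1],[0.001,0.003,0,-2,-1]],
  ],
)

```text
clock: 13.42
eef_pos: [0.4629, -0.044, 0.0652]
tool_rot: [0.18, 0.984, 0.001, -0.001]
ft_force: [-2.7, 2.1, 6.6]
grip_width: 0.0074
grasp_force: 60.4
```

```bash
python3 q.py
```

```text
13.4167 [ 0.4629 -0.044   0.0652] yaw 69.23 F [-2.7  2.1  6.6] T [0.506 0.569 0.339] w 0.0074 60.4 tau6 -0.045
```

apply_moves(
  targets=[
    [[-0.01,0.003,0,-1,-1],[-0.01,0.003,0,-1,-1]],
  ],
)

```text
clock: 13.58
eef_pos: [0.4626, -0.0439, 0.0652]
tool_rot: [0.197, 0.98, 0.001, 0.0]
ft_force: [-0.3, 2.5, 3.4]
grip_width: 0.0077
grasp_force: 60.2
```

```bash
python3 q.py
```

```text
13.5833 [ 0.4626 -0.0439  0.0652] yaw 67.26 F [-0.3  2.5  3.4] T [0.526 0.214 0.227] w 0.0077 60.2 tau6 0.101
```

apply_moves(
  targets=[
    [[0,0.001,0,-1,-1],[0,0.001,0,-1,-1]],
  ],
)

```text
clock: 13.75
eef_pos: [0.4625, -0.0439, 0.0652]
tool_rot: [0.215, 0.977, 0.001, -0.0]
ft_force: [-2.0, 2.8, 5.2]
grip_width: 0.0074
grasp_force: 60.4
```

```bash
python3 q.py
```

```text
13.75 [ 0.4625 -0.0439  0.0652] yaw 65.2 F [-2.   2.8  5.2] T [0.741 0.382 0.209] w 0.0074 60.4 tau6 0.092
```

apply_moves(
  targets=[
    [[-0.005,0.001,0,-1,-1],[-0.005,0.001,0,-1,-1],[0,0.001,0,-1,-1]],
  ],
)

```text
clock: 14.0
eef_pos: [0.4621, -0.0439, 0.0651]
tool_rot: [0.24, 0.971, 0.001, -0.0]
ft_force: [-2.0, 3.7, 6.1]
grip_width: 0.0074
grasp_force: 60.3
```

```bash
python3 q.py
```

```text
14.0 [ 0.4621 -0.0439  0.0651] yaw 62.17 F [-2.   3.7  6.1] T [1.    0.32  0.295] w 0.0074 60.3 tau6 0.095
```

apply_moves(
  targets=[
    [[0,0.001,0,-1,-1],[0,0.001,0,-1,-1],[0,0.001,0,-1,-1]],
  ],
)

```text
clock: 14.25
eef_pos: [0.4621, -0.0438, 0.0651]
tool_rot: [0.266, 0.964, 0.001, -0.0]
ft_force: [-2.1, 5.3, 5.2]
grip_width: 0.0072
grasp_force: 60.4
```

```bash
python3 q.py
```

```text
14.25 [ 0.4621 -0.0438  0.0651] yaw 59.17 F [-2.1  5.3  5.2] T [0.957 0.363 0.341] w 0.0072 60.4 tau6 0.111
```

apply_moves(
  targets=[
    [[-0.005,0.008,0,0,-1],[0,0,0,0,-1],[0,0,0,0,-1]],
  ],
)

```text
clock: 14.5
eef_pos: [0.462, -0.0438, 0.0651]
tool_rot: [0.265, 0.964, 0.0, -0.0]
ft_force: [-1.5, 3.9, 4.0]
grip_width: 0.0072
grasp_force: 60.3
```

```bash
python3 q.py
```

```text
14.5 [ 0.462  -0.0438  0.0651] yaw 59.23 F [-1.5  3.9  4. ] T [0.909 0.281 0.203] w 0.0072 60.3 tau6 0.251
```

apply_moves(
  targets=[
    [[0,0,0,-1,-1],[0,0,0,-1,-1]],
  ],
)

```text
clock: 14.67
eef_pos: [0.462, -0.0438, 0.0651]
tool_rot: [0.283, 0.959, 0.0, -0.0]
ft_force: [-2.0, 4.7, 6.3]
grip_width: 0.0077
grasp_force: 60.4
```

```bash
python3 q.py
```

```text
14.6667 [ 0.462  -0.0438  0.0651] yaw 57.15 F [-2.   4.7  6.3] T [1.026 0.256 0.302] w 0.0077 60.4 tau6 0.108
```

apply_moves(
  targets=[
    [[0,0.003,0,-1,-1]],
  ],
)

```text
clock: 14.75
eef_pos: [0.462, -0.0437, 0.0651]
tool_rot: [0.291, 0.957, 0.0, 0.0]
ft_force: [-1.0, 4.6, 5.4]
grip_width: 0.0074
grasp_force: 60.4
```

```bash
python3 q.py
```

```text
14.75 [ 0.462  -0.0437  0.0651] yaw 56.14 F [-1.   4.6  5.4] T [0.978 0.247 0.278] w 0.0074 60.4 tau6 0.135
```

apply_moves(
  targets=[
    [[0,0.003,0,-1,-1]],
  ],
)

```text
clock: 14.83
eef_pos: [0.462, -0.0437, 0.0651]
tool_rot: [0.3, 0.954, 0.0, 0.0]
ft_force: [-1.7, 5.1, 5.1]
grip_width: 0.0072
grasp_force: 60.4
```

```bash
python3 q.py
```

```text
14.8333 [ 0.462  -0.0437  0.0651] yaw 55.14 F [-1.7  5.1  5.1] T [0.874 0.204 0.323] w 0.0072 60.4 tau6 0.146
```

apply_moves(
  targets=[
    [[0,0,0,0,-1],[0,0,0,0,-1]],
  ],
)

```text
clock: 15.0
eef_pos: [0.462, -0.0437, 0.0651]
tool_rot: [0.299, 0.954, 0.0, 0.0]
ft_force: [-1.1, 4.5, 4.8]
grip_width: 0.0073
grasp_force: 60.4
```

```bash
python3 q.py
```

```text
15.0 [ 0.462  -0.0437  0.0651] yaw 55.17 F [-1.1  4.5  4.8] T [0.923 0.174 0.217] w 0.0073 60.4 tau6 0.266
```

apply_moves(
  targets=[
    [[0,0,0,0,-1]],
  ],
)

```text
clock: 15.08
eef_pos: [0.462, -0.0438, 0.0651]
tool_rot: [0.299, 0.954, 0.0, 0.0]
ft_force: [-1.6, 4.0, 4.7]
grip_width: 0.0072
grasp_force: 60.4
```

```bash
python3 q.py
```

```text
15.0833 [ 0.462  -0.0438  0.0651] yaw 55.17 F [-1.6  4.   4.7] T [0.974 0.248 0.29 ] w 0.0072 60.4 tau6 0.258
```

apply_moves(
  targets=[
    [[-0.003,0.006,0,-1,-1],[-0.003,0.006,0,-1,-1]],
  ],
)

```text
clock: 15.25
eef_pos: [0.462, -0.0436, 0.0651]
tool_rot: [0.316, 0.949, -0.0, 0.0]
ft_force: [0.7, 3.1, 3.1]
grip_width: 0.0072
grasp_force: 60.3
```

```bash
python3 q.py
```

```text
15.25 [ 0.462  -0.0436  0.0651] yaw 53.11 F [0.7 3.1 3.1] T [ 0.624 -0.009  0.403] w 0.0072 60.3 tau6 0.147
```

apply_moves(
  targets=[
    [[0,0.003,0,-1,-1]],
  ],
)

```text
clock: 15.33
eef_pos: [0.4621, -0.0435, 0.0651]
tool_rot: [0.325, 0.946, -0.0, 0.0]
ft_force: [-0.7, 1.4, 4.0]
grip_width: 0.0076
grasp_force: 60.3
```

```bash
python3 q.py
```

```text
15.3333 [ 0.4621 -0.0435  0.0651] yaw 52.12 F [-0.7  1.4  4. ] T [ 0.591 -0.06   0.334] w 0.0076 60.3 tau6 0.177
```

apply_moves(
  targets=[
    [[0,0.002,0,-1,-1]],
  ],
)

```text
clock: 15.42
eef_pos: [0.4621, -0.0435, 0.0651]
tool_rot: [0.333, 0.943, -0.0, 0.001]
ft_force: [0.4, 1.5, 3.4]
grip_width: 0.0072
grasp_force: 60.3
```

```bash
python3 q.py
```

```text
15.4167 [ 0.4621 -0.0435  0.0651] yaw 51.11 F [0.4 1.5 3.4] T [ 0.498 -0.111  0.356] w 0.0072 60.3 tau6 0.19
```

apply_moves(
  targets=[
    [[0,0.001,0,-1,-1]],
  ],
)

```text
clock: 15.5
eef_pos: [0.4621, -0.0435, 0.0651]
tool_rot: [0.341, 0.94, -0.0, 0.0]
ft_force: [0.8, 2.7, 3.5]
grip_width: 0.0075
grasp_force: 60.3
```

```bash
python3 q.py
```

```text
15.5 [ 0.4621 -0.0435  0.0651] yaw 50.12 F [0.8 2.7 3.5] T [ 0.466 -0.139  0.39 ] w 0.0075 60.3 tau6 0.201
```

apply_moves(
  targets=[
    [[0,0.001,0,-1,-1]],
  ],
)

```text
clock: 15.58
eef_pos: [0.4621, -0.0434, 0.0651]
tool_rot: [0.349, 0.937, -0.0, 0.0]
ft_force: [-0.4, 1.7, 3.5]
grip_width: 0.0076
grasp_force: 60.2
```

```bash
python3 q.py
```

```text
15.5833 [ 0.4621 -0.0434  0.0651] yaw 49.12 F [-0.4  1.7  3.5] T [ 0.407 -0.155  0.37 ] w 0.0076 60.2 tau6 0.211
```

apply_moves(
  targets=[
    [[0,0,0,0,-1],[0,0,0,0,-1]],
  ],
)

```text
clock: 15.75
eef_pos: [0.4621, -0.0434, 0.0651]
tool_rot: [0.349, 0.937, -0.0, 0.0]
ft_force: [1.2, 1.4, 3.5]
grip_width: 0.0073
grasp_force: 60.1
```

```bash
python3 q.py
```

```text
15.75 [ 0.4621 -0.0434  0.0651] yaw 49.2 F [1.2 1.4 3.5] T [ 0.244 -0.328  0.297] w 0.0073 60.1 tau6 0.314
```

apply_moves(
  targets=[
    [[0,0.001,0,-1,-1],[0,0.001,0,-1,-1]],
  ],
)

```text
clock: 15.92
eef_pos: [0.4622, -0.0433, 0.0651]
tool_rot: [0.365, 0.931, -0.0, 0.001]
ft_force: [1.1, 0.5, 2.1]
grip_width: 0.0075
grasp_force: 60.2
```

```bash
python3 q.py
```

```text
15.9167 [ 0.4622 -0.0433  0.0651] yaw 47.13 F [1.1 0.5 2.1] T [ 0.126 -0.416  0.449] w 0.0075 60.2 tau6 0.214
```

apply_moves(
  targets=[
    [[0,0.001,0,-1,-1]],
  ],
)

```text
clock: 16.0
eef_pos: [0.4622, -0.0432, 0.0651]
tool_rot: [0.374, 0.928, -0.0, 0.001]
ft_force: [1.6, 0.7, 1.9]
grip_width: 0.0075
grasp_force: 60.2
```

```bash
python3 q.py
```

```text
16.0 [ 0.4622 -0.0432  0.0651] yaw 46.13 F [1.6 0.7 1.9] T [ 0.121 -0.458  0.405] w 0.0075 60.2 tau6 0.242
```

apply_moves(
  targets=[
    [[0,0,0,0,-0.75],[0,0,0,0,-0.6],[0,0,0,0,-0.6],[0,0,0,0,-0.6],[0,0,0,0,-0.6],[0,0,0,0,-0.6]],
  ],
)

```text
clock: 16.5
eef_pos: [0.4612, -0.043, 0.0647]
tool_rot: [0.373, 0.928, -0.0, -0.0]
ft_force: [-0.1, -1.0, 0.7]
grip_width: 0.0172
grasp_force: 0.0
```

```bash
python3 q.py; python3 m.py w6
```

```text
16.5 [ 0.4612 -0.043   0.0647] yaw 46.21 F [-0.1 -1.   0.7] T [-0.015  0.034  0.032] w 0.0172 0.0 tau6 0.001
16.5 [ 0.4612 -0.043   0.0647] [-0.13 -0.99  0.71] [-0.015  0.034  0.032] [-0.093  0.311 -0.355  0.906 -0.     0.671]
roof 4177 [ 0.4922 -0.0343  0.0402] [array([493.4, -46.2]), array([66.6, 53.3]), np.float64(0.3)]
knob 2822 [ 0.4604 -0.0431  0.0758] [array([464. , -41.1]), array([36. , 40.7]), np.float64(74.9)]
stop 1107 [ 0.5083 -0.0986  0.0363] [array([508.8, -99.3]), array([31.6, 17.8]), np.float64(6.3)]
board 37721 [0.5461 0.044  0.0143] [array([575.1,  23.9]), array([200.2, 214.1]), np.float64(1.1)]
```

View pics/w6.png

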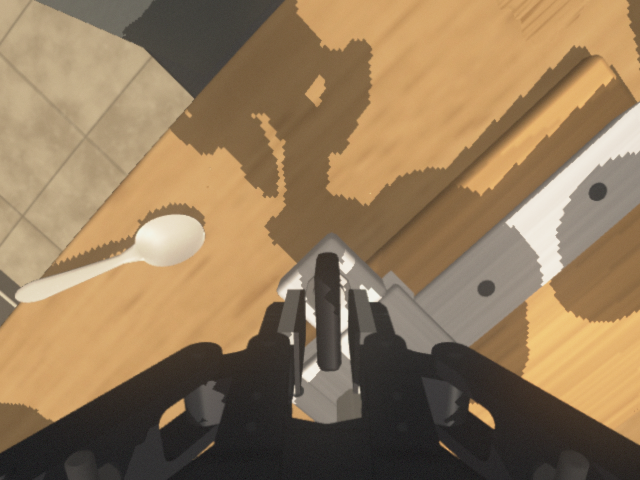

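apply_moves(
  targets=[
    [[0,0,0,0,-0.72],[0,0,0,0,-0.8],[0,0,0,0,-1],[0,0,0,0,-1],[0,0,0,0,-1]],
  ],
)

```text
clock: 16.97
eef_pos: [0.4617, -0.0428, 0.0651]
tool_rot: [0.373, 0.928, 0.0, -0.0]
ft_force: [-1.3, -0.2, 1.2]
grip_width: 0.0074
grasp_force: 59.7
```

```bash
python3 q.py
```

```text
16.9667 [ 0.4617 -0.0428  0.0651] yaw 46.25 F [-1.3 -0.2  1.2] T [0.111 0.115 0.264] w 0.0074 59.7 tau6 0.24
```

apply_moves(
  targets=[
    [[0,0,0,-1,-1],[0,0,0,-1,-1]],
  ],
)

```text
clock: 17.13
eef_pos: [0.4618, -0.0427, 0.0651]
tool_rot: [0.389, 0.921, 0.0, 0.0]
ft_force: [-0.3, 0.7, 1.6]
grip_width: 0.0071
grasp_force: 60.0
```

```bash
python3 q.py
```

```text
17.1333 [ 0.4618 -0.0427  0.0651] yaw 44.17 F [-0.3  0.7  1.6] T [0.267 0.101 0.428] w 0.0071 60.0 tau6 0.238
```

apply_moves(
  targets=[
    [[0,0,0,-1,-1]],
  ],
)

```text
clock: 17.22
eef_pos: [0.4618, -0.0427, 0.0651]
tool_rot: [0.397, 0.918, 0.0, 0.0]
ft_force: [-0.0, 1.2, 2.1]
grip_width: 0.0076
grasp_force: 60.0
```

```bash
python3 q.py
```

```text
17.2167 [ 0.4618 -0.0427  0.0651] yaw 43.16 F [-0.   1.2  2.1] T [0.344 0.073 0.394] w 0.0076 60.0 tau6 0.265
```

apply_moves(
  targets=[
    [[0,0,0,0,-0.75],[0,0,0,0,-0.6],[0,0,0,0,-0.6],[0,0,0,0,-0.6],[0,0,0,0,-0.6],[0,0,0,0,-0.72],[0,0,0,0,-0.8],[0,0,0,0,-1]],
  ],
)

```text
clock: 17.88
eef_pos: [0.4619, -0.0428, 0.0652]
tool_rot: [0.396, 0.918, 0.0, 0.0]
ft_force: [0.2, 0.3, 1.4]
grip_width: 0.0074
grasp_force: 58.9
```

apply_moves(
  targets=[
    [[0,0,0,0,-1],[0,0,0,0,-1],[0,0,0,-0.5,-1],[0,0,0,-1,-1]],
  ],
)

```text
clock: 18.22
eef_pos: [0.4619, -0.0428, 0.0652]
tool_rot: [0.409, 0.912, 0.0, 0.0]
ft_force: [0.8, 0.5, 1.6]
grip_width: 0.0075
grasp_force: 59.2
```

```bash
python3 q.py
```

```text
18.2167 [ 0.4619 -0.0428  0.0652] yaw 41.69 F [0.8 0.5 1.6] T [ 0.225 -0.147  0.473] w 0.0075 59.2 tau6 0.209
```

apply_moves(
  targets=[
    [[0,0,0,0,-1],[0,0,0,0,-1]],
  ],
)

```text
clock: 18.38
eef_pos: [0.4619, -0.0428, 0.0652]
tool_rot: [0.409, 0.913, 0.0, 0.0]
ft_force: [0.7, 1.8, 2.1]
grip_width: 0.0073
grasp_force: 59.1
```

```bash
python3 q.py
```

```text
18.3833 [ 0.4619 -0.0428  0.0652] yaw 41.73 F [0.7 1.8 2.1] T [ 0.27  -0.118  0.315] w 0.0073 59.1 tau6 0.401
```

apply_moves(
  targets=[
    [[0,0,0,0,-0.75],[0,0,0,0,-0.6],[0,0,0,0,-0.5],[0,0,0,0,-0.5],[0,0,0.3,0,-0.5],[0,0,0.8,0,-0.5],[0,0,0.8,0,-0.5],[0,0,0.8,0,-0.5]],
  ],
)

```text
clock: 19.05
eef_pos: [0.4607, -0.0431, 0.1737]
tool_rot: [0.409, 0.912, -0.001, -0.001]
ft_force: [0.9, -0.4, 0.1]
grip_width: 0.0212
grasp_force: 0.0
```

apply_moves(
  targets=[
    [[0,0.3,0.2,6,-0.5],[0,0.3,0.2,6,-0.5],[0,0,0,0,-0.5],[0,0,0,0,-0.5]],
  ],
)

```text
clock: 19.38
eef_pos: [0.4617, -0.0189, 0.1891]
tool_rot: [0.312, 0.95, -0.0, 0.0]
ft_force: [-0.6, -0.3, 0.3]
grip_width: 0.0211
grasp_force: 0.0
```

```bash
python3 q.py; python3 m.py w7
python3 - <<'E'
from m import *
s=snap('wrist');X=cloud(*s[1:]);z=X[...,2]
rep(X,'fence',(z>.085)&(z<.096),(.48,.6),(-.12,-.05));rep(X,'stop',(z>.0335)&(z<.0385),(.47,.58),(-.14,-.08));rep(X,'knob',(z>.070)&(z<.082),(.4,.5),(-.1,0.05))
E
```

```text
19.3833 [ 0.4617 -0.0189  0.1891] yaw 53.63 F [-0.6 -0.3  0.3] T [-0.002  0.022  0.007] w 0.0211 0.0 tau6 -0.073
19.3833 [ 0.4617 -0.0189  0.1891] [-0.64 -0.29  0.35] [-0.002  0.022  0.007] [-4.100e-02  1.860e-01 -1.620e-01  1.222e+00 -1.000e-03  5.940e-01]
roof 2504 [ 0.4982 -0.034   0.0403] [array([501.4, -34.6]), array([82.4, 29.5]), np.float64(1.2)]
knob 500 [ 0.4569 -0.0391  0.0754] [array([458.3, -40.9]), array([10., 30.]), np.float64(46.5)]
stop 41 [ 0.4882 -0.0948  0.0357] [array([488.2, -95.1]), array([6.3, 4.5]), np.float64(63.5)]
board 26123 [0.5734 0.0547 0.0144] [array([575.4,  11.5]), array([200.1, 239.3]), np.float64(1.2)]
fence 1241 [ 0.5387 -0.0789  0.0901] [array([540.4, -79.9]), array([60.4, 12.4]), np.float64(0.8)]
stop 25 [ 0.4884 -0.0937  0.0358] [array([488.5, -93.7]), array([3.7, 3.5]), np.float64(57.5)]
knob 766 [ 0.4622 -0.0443  0.0755] [array([462.9, -45.3]), array([10. , 43.2]), np.float64(46.4)]
```

View pics/w7.png

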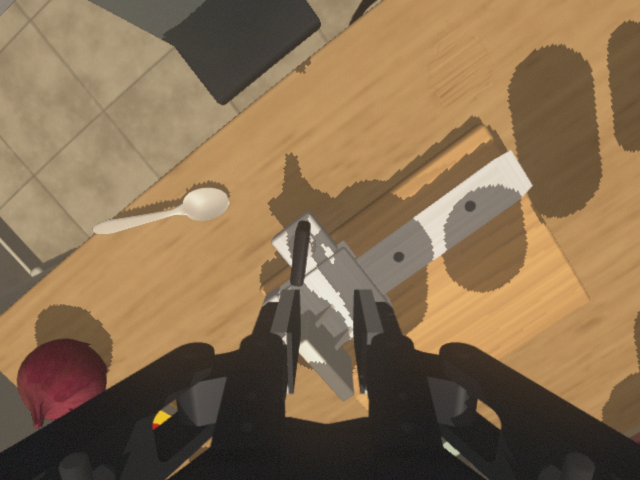

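```bash
python3 -c "
from workcell import order
print(order.job_done())"
```

```text
the job is handed in; nothing more can be done
None
```

The carriage is on the rail and home against the end stop, the clamp knob is turned until it felt firm (about 0.17 N m above loose), the gripper has let go, and the job is handed in; the hand-in returned no verdict, and the shoe force could only be judged from the torque.

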